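# Fit up a corner joint: plate from the rack into the V-cradle

### The job

At the welding bench, slide the widest of the three aluminium plates straight up out of the slotted rack by its top edge, and lay it gently on the free slope of the V-shaped cradle to make a corner joint with the plate already clamped there, keeping hold of it until it lies on the slope. It should end lying flat on the slope, its lower edge resting on the clamped plate and its side edge butted against the end stop. Leave the two narrow plates standing in their slots, and leave the block, hammer and jar alone.

Things in the scene. Friction and masses are not known exactly. Their poses are not given: they have to be found in the camera images.
- wide_plate: Plate to move: aluminium, 8 mm thick, 120 mm wide, 140 mm tall, 0.36 kg, standing in any one of the rack's three slots. Origin: centre of its bottom edge face (on the slot floor); x = through the thickness, y = along its width, z = up to its top edge at 140 mm. Grip the top edge across the 8 mm.
- narrow_plate_a: Bystander: same plate but only 80 mm wide (8 x 80 x 140 mm), standing in another slot; same origin and axes.
- narrow_plate_b: Bystander: second 80 mm wide plate, like narrow_plate_a.
- rack: Fixed grey rack, base 190 x 100 x 10 mm, origin under its centre. Three slots run along its y, at x = -65, 0 and +65 mm, each 11 mm wide between two ribs 6 mm thick, 90 mm long; slot floor z = 10 mm, rib tops z = 50 mm. Slot ends are open: plates stand up to 10 mm off-centre along y. Plate tops are at z = 150 mm.
- cradle: Fixed blue cradle, origin under its centre. Two 45-degree slopes meet in a valley along y at x 0, z 35 mm. Free slope rises to -x: 95 mm long, so 53 mm of the plate overhangs its upper edge, free for both fingers. On the +x slope lies a clamped 120 x 140 x 8 mm plate, up to z 140 mm. End stop: 8 mm wall across the +y end, face at y +60 mm, 38 mm above the slopes, from 5 to 85 mm up them.
- seat (a point): Where the wide plate's body frame must finally be: the point where the centre of its bottom edge face goes (8 mm up the free slope from the valley, 4 mm above the slope face, 60 mm from the stop's face); x = slope normal (up, away from the robot), y = along the valley towards the end stop, z = up the slope (up, towards the robot).
- block: Bystander: loose aluminium block, 75 x 100 x 35 mm, origin under its centre.
- hammer: Bystander: loose hammer lying on the bench, handle along its x axis.
- jar: Bystander: loose closed grey jar, 70 mm diameter, 90 mm tall, origin under its centre.
There are look-alikes about, which are no part of the job. Leave any green look-alike of the wide_plate alone.

How it is judged:
By the outcome, as a careful person would: the job done as asked, in the order asked, and still so for the second after the job is handed in, with the robot touching nothing.
It also fails if it takes over 45 s, if anything falls off the work surface, if the arm or the gripper's body presses on something with over 40 N, if the wrist force passes 120 N, or if a joint passes its speed limit or range.

### The arm

A 6-joint arm with a two-finger parallel gripper is mounted at the origin on the work surface. World frame = base frame: x ahead of the robot, y to its left, z up, the work surface at z = 0. Lengths are in m, angles in degrees, forces in N, time in s.
With the tool pointing down it reaches from about 0.3 to 0.875 m from the base axis. Payload 6.4 kg.
Tool frame: the origin (TCP) lies at the very end of the fingers, on their centre line; the grasp point (between the pads) lies 19 mm behind it; x points along the fingers, y is the direction in which the jaws open and shut, and the axes are right-handed (so a half turn about x gives the same grasp; the last joint's range is limited). The gripper opens to 85 mm and grips with 20 to 120 N. Pads are 22 mm wide; open, the fingers measure 114 mm over their backs; the gripper's body (76 mm by 85 mm) begins 54 mm behind the grasp point. The pads swing forward as they close: fully open they stand 13 mm farther back than shut.
Start: joints at [-82.122, 10.359, 92.074, -0, 77.567, -11.82], TCP at [0.194, -0.541, 0.231] pointing down, gripper open.
Joint ranges: [-171.53, 171.53], [-51.25, 118.39], [17.06, 147.69], [-65.23, 245.23], [0, 150.52], [-178.68, 178.68]. Speed limits (degrees/s): [147.25, 147.25, 172.46, 180, 180, 180].

### API

Orientations are given as a 3x3 rotation matrix whose columns are the frame's x, y, z axes.
In Python, from station import readout, capture, camera_params, manip gives the robot as it stands.
- The arm moves only by the tool step_arm, never from a script. Its argument "increments" is a list of rows, each a list of 2 entries, a list of its own where there are three numbers: the shift along the tool's x, y, z in m, then the turn, a rotation vector about the tool's x, y, z in degrees. In form: [[[x, y, z], [wx, wy, wz]], ...]. A call has 1 to 12 rows; each row shifts and turns the commanded pose from where the row before left it, along the tool's axes as they then stand; what a row does not reach is not made up. A row lasts 1/8 s, in which the tool goes at most 62.5 mm and 10.7 degrees, less where a joint would pass 70% of its speed; a pose out of reach is approached as far as the arm can. A call is refused whole if a number of a shift passes 0.0625 or a number of a turn 10.7, either way. A call with a gripper value outside its range is refused whole. "fingers" is the gripper command: -1 is fully open, 1 is shut, values between are in proportion, set as the call begins (left out, the last holds). The fingers move at their own pace and stop on an object; "grip_force" is the grip in N (left out, the last holds). Time passes only in rows, so rows that do not move let the fingers close. It gives the time, the measured TCP pose, the force and the opening at its end, in the units of the state.
- readout.state(): the state, without advancing time (a new reading comes with each control period).
- capture(name): name is "side" or "top"; returns (picture, depth): 420x560x3 uint8, blue, green, red; 420x560 float32, m along the optical axis (not along the pixel's ray), 0 where there is no reading.
- camera_params(name): a dict with "K" (3x3 intrinsics, pixels), "D" ([k1, k2, p1, p2, k3] as OpenCV has them; the pictures are not rectified), "eye" and "rotation" of the camera in the world. Camera axes: x right, y down, z forward; pixel columns grow to the right and rows downward; lengths in m; the calibration is good to about 2 mm. A picture is of the moment at which its call begins. camera_params takes no time and is no camera call.
- manip.job_done(): hands the job in, once; it reports no verdict.
The state is a dict: "t": time; "q": joint angles; "qd": joint speeds; "effort": joint torques, N m; "tool_pos": TCP position; "tool_rot": TCP orientation; "force": force on the tool from outside, world axes, zero at the start; "ft_torque": the same for the moment, N m; "width": opening from 0.0 (shut) to 1.0 (fully open).
Only numpy, scipy, OpenCV 4.12 (cv2) and the standard library are available. Lean on these libraries where they do the work, as an engineer would, in place of code of your own. Each camera call takes 0.05 s, during which the arm holds its last target. There are 200 camera calls.

## Working session

There is one attempt and no reset: what is moved stays moved. The work goes in short steps, Python scripts to look and compute and a tool call to move; the robot and the scene stay as the last step left them, time stands still between calls to the robot, and variables do not carry over. Pictures are saved under pics/ and viewed, about 8 in all and at most 12, crops included, and the job is handed in when it is done.

Besides the shell and the picture viewer there is one more tool, called after "Call:" as a command line: name --argument value ..., lists and objects as JSON in quotes. step_arm: Moves the arm, as the interface text tells. Its arguments: {"type":"object","properties":{"increments":{"type":"array","items":{"type":"array"}},"fingers":{"type":"number"},"grip_force":{"type":"number"}},"required":["increments"]}

```bash
mkdir -p pics; cat > h.py <<'E'
import numpy as np, cv2
from station import readout, capture, camera_params, manip
def grab(n,tag):
    im,d=capture(n); cv2.imwrite(f'pics/{tag}.png',im); np.savez(f'pics/{tag}.npz',im=im,d=d); return im,d
def pts(n,uv,z):
    c=camera_params(n); K=np.array(c['K']);D=np.array(c['D']);R=np.array(c['rotation']);e=np.array(c['eye'])
    u=cv2.undistortPoints(np.array(uv,float).reshape(-1,1,2),K,D).reshape(-1,2)
    p=np.c_[u,np.ones(len(u))]*np.array(z).reshape(-1,1)
    return p@R.T+e
def rayz(n,uv,h):
    e=np.array(camera_params(n)['eye']); p=pts(n,uv,np.ones(len(uv)))-e
    return e+p*((h-e[2])/p[:,2:])
def cloud(n,d):
    v,u=np.mgrid[:420,:560]; uv=np.c_[u.ravel(),v.ravel()]
    return pts(n,uv,d.ravel()).reshape(420,560,3)
E
python3 - <<'E'
from h import *
for n in ('top','side'):
    grab(n,n+'0'); c=camera_params(n); print(n,c['eye'],c['rotation'],c['K'])
print(readout.state())
E
```

```text
top [0.40747005 0.00523663 1.09419999] [[-0.01128996 -0.98641824  0.16386455]
 [-0.99964629  0.0150804   0.021906  ]
 [-0.02407962 -0.16355927 -0.98623959]] [[386.26414426   0.         280.23650818]
 [  0.         386.26414426 209.04786902]
 [  0.           0.           1.        ]]
side [0.32947056 0.85674516 0.94401094] [[-0.95482459 -0.21978405  0.20001244]
 [-0.29702103  0.6845165  -0.66574445]
 [ 0.00940819 -0.69507707 -0.71887367]] [[399.09436989   0.         275.34139315]
 [  0.         399.09436989 208.26282253]
 [  0.           0.           1.        ]]
{'t': 0.1, 'q': array([-8.21215355e+01,  1.03996752e+01,  9.21265982e+01, -1.46318892e-03,
        7.75653867e+01, -1.18209777e+01]), 'qd': array([ 0.00659222, -0.1363625 , -0.08838182, -0.00040173,  0.06068701,
        0.03422285]), 'effort': array([ 3.79309413e-04, -4.45878124e+01, -3.52238381e+01, -2.38722469e-04,
        4.14396840e-03,  2.23024091e-05]), 'tool_pos': array([ 0.19375596, -0.54084666,  0.23044856]), 'tool_rot': array([[-2.43987076e-04,  3.37091096e-01, -9.41472003e-01],
       [ 1.58125149e-03, -9.41470724e-01, -3.37091048e-01],
       [-9.99998720e-01, -1.57094986e-03, -3.03319108e-04]]), 'force': array([0.25393646, 0.27694357, 0.60885805]), 'ft_torque': array([ 0.03553468,  0.0400968 , -0.00258833]), 'width': 1.0005944650619552}
```

View pics/top0.png

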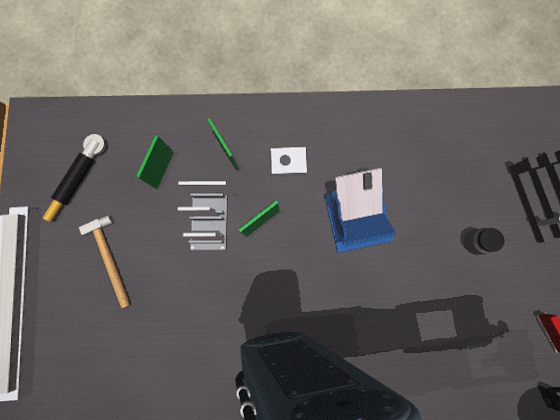

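View pics/side0.png

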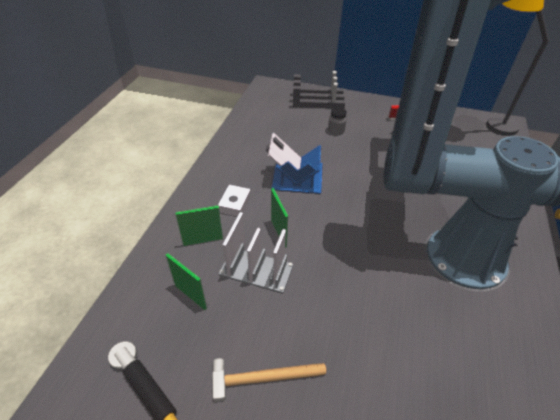

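Top view: the rack is at about (208,220). Its three plates' top edges sit near rows 183, 209 and 235, and the far one looks widest. The cradle is at about (360,215), with its stop on the left (+y) and its free slope towards the robot. The green plates are look-alikes.

```bash
python3 - <<'E'
from h import *
f=np.load('pics/top0.npz'); im=f['im']
a=cv2.resize(im[165:265,165:240],None,fx=5.6,fy=5.6,interpolation=cv2.INTER_CUBIC)
b=cv2.resize(im[160:260,315:403],None,fx=4.3,fy=4.3,interpolation=cv2.INTER_CUBIC)
o=np.zeros((565,800,3),np.uint8); o[:a.shape[0],:a.shape[1]]=a; o[:b.shape[0],422:422+b.shape[1]]=b
cv2.imwrite('pics/crop1.png',o)
P=cloud('top',f['d'])
for r in (181,182,183,184,185,207,208,209,210,233,234,235,236):
    m=[u for u in range(165,240) if 0.13<P[r,u,2]<0.17]
    if m: print(r,m[0],m[-1],P[r,m[0]].round(4),P[r,m[-1]].round(4))
# clamped/cradle profile
for u in (345,358,370): print([tuple(P[r,u].round(3)) for r in range(165,255,5)])
E
```

```text
182 179 225 [0.6372 0.2804 0.1507] [0.6357 0.1646 0.1489]
183 179 226 [0.6346 0.2803 0.1508] [0.6338 0.1625 0.1459]
184 179 227 [0.6322 0.2805 0.1501] [0.6344 0.1622 0.1324]
185 179 226 [0.63   0.281  0.1481] [0.6292 0.1629 0.1434]
207 188 209 [0.5725 0.2553 0.1531] [0.5723 0.2037 0.1495]
208 178 210 [0.5712 0.2815 0.1484] [0.5708 0.2024 0.1437]
209 178 211 [0.5682 0.2808 0.1508] [0.5703 0.2023 0.1313]
210 178 211 [0.5655 0.2803 0.1522] [0.5677 0.2023 0.1312]
233 184 215 [0.5082 0.2644 0.1491] [0.5069 0.1874 0.1508]
234 184 216 [0.5055 0.2637 0.1513] [0.5056 0.187  0.1395]
235 183 216 [0.5029 0.2658 0.1527] [0.5034 0.1875 0.1365]
236 184 216 [0.5009 0.2645 0.148 ] [0.5007 0.1871 0.1385]
[(np.float64(0.717), np.float64(-0.161), np.float64(-0.001)), (np.float64(0.701), np.float64(-0.16), np.float64(0.001)), (np.float64(0.686), np.float64(-0.159), np.float64(0.001)), (np.float64(0.639), np.float64(-0.139), np.float64(0.135)), (np.float64(0.628), np.float64(-0.14), np.float64(0.124)), (np.float64(0.618), np.float64(-0.141), np.float64(0.114)), (np.float64(0.608), np.float64(-0.143), np.f
[... 2127 characters left out ...]
609), np.float64(-0.21), np.float64(0.087)), (np.float64(0.597), np.float64(-0.212), np.float64(0.077)), (np.float64(0.585), np.float64(-0.213), np.float64(0.068)), (np.float64(0.573), np.float64(-0.214), np.float64(0.058)), (np.float64(0.562), np.float64(-0.217), np.float64(0.041)), (np.float64(0.547), np.float64(-0.214), np.float64(0.054)), (np.float64(0.532), np.float64(-0.21), np.float64(0.066)), (np.float64(0.517), np.float64(-0.207), np.float64(0.078)), (np.float64(0.502), np.float64(-0.203), np.float64(0.096)), (np.float64(0.496), np.float64(-0.22), np.float64(0.01)), (np.float64(0.482), np.float64(-0.22), np.float64(0.009)), (np.float64(0.469), np.float64(-0.221), np.float64(0.002))]
```

View pics/crop1.png

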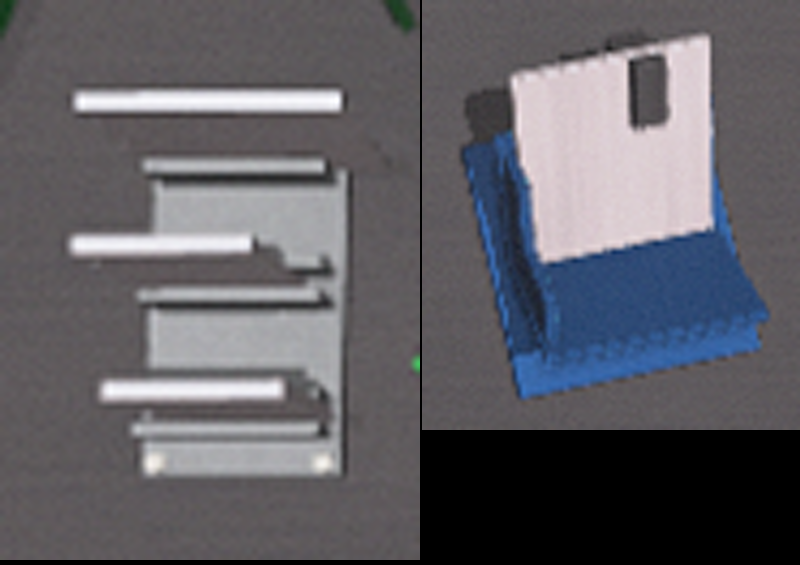

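```bash
python3 - <<'E'
from h import *
f=np.load('pics/top0.npz'); P=cloud('top',f['d'])
print('plate ends', rayz('top',[[178.4,183.0],[226.2,183.0]],0.150))
print('narrow', rayz('top',[[177.6,208.8],[210,208.8],[183,234.6],[215.5,234.6]],0.150))
# clamped plate corners (top face)
C=rayz('top',[[335.9,177.4],[382.0,168.1]],0.1397); print('clamp top corners',C)
d=C[0]-C[1]; print('len',np.linalg.norm(d),'yaw',np.degrees(np.arctan2(-d[0],d[1])))
def fit(mask):
    q=P[mask]; 
    for _ in range(6):
        c=q.mean(0); n=np.linalg.svd(q-c,full_matrices=False)[2][2]; n*=np.sign(n[2]); r=(q-c)@n; q=q[abs(r)<max(0.004,1.5*r.std())]
    return c,n,r.std(),len(q)
m1=np.zeros((420,560),bool); cv2.fillPoly(vv:=m1.astype(np.uint8),[np.array([[340,183],[358,178],[361,190],[380,188],[380,210],[345,217]])],1)
m2=np.zeros((420,560),np.uint8); cv2.fillPoly(m2,[np.array([[348,224],[383,216],[390,230],[349,240]])],1)
res=[]
for m in (vv>0,m2>0):
    c,n,s,k=fit(m); res.append((c,n)); print('plane',c.round(4),n.round(4),s,k)
n1,n2=res[0][1],res[1][1]; y=np.cross(n1,n2); y/=np.linalg.norm(y); y*=np.sign(y[1]); print('valley dir',y,'yaw',np.degrees(np.arctan2(-y[0],y[1])),'angle',np.degrees(np.arccos(n1@n2)))
# joint line of clamped top face and slope
A=np.array([n1,n2,y]);b=[n1@res[0][0],n2@res[1][0],y@res[0][0]]; print('joint pt',np.linalg.solve(A,b))
# stop face candidates, in cradle coords
q=P[165:260,315:405].reshape(-1,3); 
yaw=np.arctan2(-y[0],y[1]); 
E
```

```text
plate ends [[0.63479486 0.28208909 0.15      ]
 [0.63280567 0.16134001 0.15      ]]
narrow [[0.56888634 0.28199823 0.15      ]
 [0.5676473  0.2010081  0.15      ]
 [0.50420543 0.26652964 0.15      ]
 [0.50306753 0.18622089 0.15      ]]
clamp top corners [[ 0.64505903 -0.11532202  0.1397    ]
 [ 0.66713511 -0.23226802  0.1397    ]]
len 0.11901143249786214 yaw 10.69002005442893
plane [ 0.6004 -0.1831  0.0867] [-0.6956 -0.134   0.7058] 0.0014387523664840505 1003
plane [ 0.5232 -0.2016  0.0738] [0.6983 0.1354 0.7029] 0.0012159154347107575 573
valley dir [-1.89709760e-01  9.81840017e-01 -6.23042756e-04] yaw 10.935848789436738 angle 90.44639216078198
joint pt [ 0.55502488 -0.1918538   0.04034165]
```

```bash
cat >> h.py <<'E'
from scipy.spatial.transform import Rotation as Ro
def Rt(yaw,pitch=0):  # tool pointing down, jaw y at yaw; pitch tilts tool x ahead
    c,s=np.cos(np.radians(yaw)),np.sin(np.radians(yaw)); ex=np.array([c,s,0]);ez=np.array([0,0,1.]);ey=np.array([-s,c,0])
    p=np.radians(pitch); x=np.sin(p)*ex-np.cos(p)*ez; y=np.cos(p)*ex+np.sin(p)*ez
    return np.c_[x,y,np.cross(x,y)]
def plan(p,R,n,start=None):
    s=readout.state(); p0,R0=start or (s['tool_pos'],s['tool_rot'])
    w=Ro.from_matrix(R0.T@R).as_rotvec(degrees=True)/n; dp=(np.array(p)-p0)/n; Rc=Ro.from_matrix(R0)
    rows=[]
    for i in range(n):
        rows.append([[round(float(v),4) for v in Rc.inv().apply(dp)],[round(float(v),2) for v in w]]); Rc=Rc*Ro.from_rotvec(w,degrees=True)
    for i in range(0,n,10): print(str(rows[i:i+10]).replace(' ',''))
E
python3 - <<'E'
from h import *
plan([0.634,0.2217,0.25],Rt(-0.9),20)
E
```

```text
[[[-0.0009,-0.0285,-0.0336],[-3.47,-0.0,0.0]],[[-0.0009,-0.0264,-0.0352],[-3.47,-0.0,0.0]],[[-0.0009,-0.0242,-0.0368],[-3.47,-0.0,0.0]],[[-0.0009,-0.0219,-0.0382],[-3.47,-0.0,0.0]],[[-0.0009,-0.0196,-0.0394],[-3.47,-0.0,0.0]],[[-0.0009,-0.0172,-0.0405],[-3.47,-0.0,0.0]],[[-0.0009,-0.0147,-0.0415],[-3.47,-0.0,0.0]],[[-0.0009,-0.0121,-0.0423],[-3.47,-0.0,0.0]],[[-0.001,-0.0096,-0.043],[-3.47,-0.0,0.0]],[[-0.001,-0.0069,-0.0435],[-3.47,-0.0,0.0]]]
[[[-0.001,-0.0043,-0.0438],[-3.47,-0.0,0.0]],[[-0.001,-0.0016,-0.044],[-3.47,-0.0,0.0]],[[-0.001,0.001,-0.044],[-3.47,-0.0,0.0]],[[-0.001,0.0037,-0.0439],[-3.47,-0.0,0.0]],[[-0.001,0.0063,-0.0436],[-3.47,-0.0,0.0]],[[-0.001,0.009,-0.0431],[-3.47,-0.0,0.0]],[[-0.001,0.0116,-0.0425],[-3.47,-0.0,0.0]],[[-0.001,0.0141,-0.0417],[-3.47,-0.0,0.0]],[[-0.001,0.0166,-0.0408],[-3.47,-0.0,0.0]],[[-0.001,0.019,-0.0397],[-3.47,-0.0,0.0]]]
```

Call:
step_arm --increments '[[[-0.001, -0.0285, -0.0336], [-3.47, 0, 0]], [[-0.001, -0.0264, -0.0352], [-3.47, 0, 0]], [[-0.001, -0.0242, -0.0368], [-3.47, 0, 0]], [[-0.001, -0.0219, -0.0382], [-3.47, 0, 0]], [[-0.001, -0.0196, -0.0394], [-3.47, 0, 0]], [[-0.001, -0.0172, -0.0405], [-3.47, 0, 0]], [[-0.001, -0.0147, -0.0415], [-3.47, 0, 0]], [[-0.001, -0.0121, -0.0423], [-3.47, 0, 0]], [[-0.001, -0.0096, -0.043], [-3.47, 0, 0]], [[-0.001, -0.0069, -0.0435], [-3.47, 0, 0]]]' --fingers 0.1 --grip_force 60

```text
t: 1.35
tool_pos: [0.4143, -0.1586, 0.2411]
tool_rot: [[-0.0, 0.814, -0.581], [0.0, -0.581, -0.814], [-1.0, -0.0, 0.0]]
force: [1.0, -0.1, -0.2]
width: 0.449
```

Call:
step_arm --increments '[[[-0.001, -0.0043, -0.0438], [-3.47, 0, 0]], [[-0.001, -0.0016, -0.044], [-3.47, 0, 0]], [[-0.001, 0.001, -0.044], [-3.47, 0, 0]], [[-0.001, 0.0037, -0.0439], [-3.47, 0, 0]], [[-0.001, 0.0063, -0.0436], [-3.47, 0, 0]], [[-0.001, 0.009, -0.0431], [-3.47, 0, 0]], [[-0.001, 0.0116, -0.0425], [-3.47, 0, 0]], [[-0.001, 0.0141, -0.0417], [-3.47, 0, 0]], [[-0.001, 0.0166, -0.0408], [-3.47, 0, 0]], [[-0.001, 0.019, -0.0397], [-3.47, 0, 0]], [[0, 0, 0], [0, 0, 0]]]'

```text
t: 2.72
tool_pos: [0.6343, 0.2238, 0.25]
tool_rot: [[-0.001, 1.0, -0.012], [0.0, -0.012, -1.0], [-1.0, -0.001, -0.0]]
force: [-0.4, 0.0, 0.8]
width: 0.451
```

```bash
python3 - <<'E'
from h import *
s=readout.state(); print(s['tool_pos'],s['tool_rot'],s['width'],s['q'],s['force'])
im,d=grab('side','side1'); im2,_=grab('top','top1')
a=cv2.resize(im[130:330,160:340],None,fx=3,fy=3,interpolation=cv2.INTER_CUBIC)
cv2.imwrite('pics/crop2.png',a)
plan([0.634,0.2217,0.121],Rt(-0.9),4)
E
```

```text
[0.63431576 0.22382288 0.24996695] [[-1.30460688e-03  9.99924211e-01 -1.22421569e-02]
 [ 3.45018976e-04 -1.22417165e-02 -9.99925008e-01]
 [-9.99999089e-01 -1.30873282e-03 -3.29022200e-04]] 0.4507394225452743 [9.33434936e+00 2.18979655e+01 7.55093535e+01 3.18913393e-02
 8.26632345e+01 1.00316865e+01] [-0.40718088  0.0419151   0.77345394]
[[[0.0323,0.0002,-0.0001],[0.01,0.01,0.03]],[[0.0323,0.0001,-0.0001],[0.01,0.01,0.03]],[[0.0323,0.0001,-0.0001],[0.01,0.01,0.03]],[[0.0323,0.0001,-0.0001],[0.01,0.01,0.03]]]
```

View pics/crop2.png

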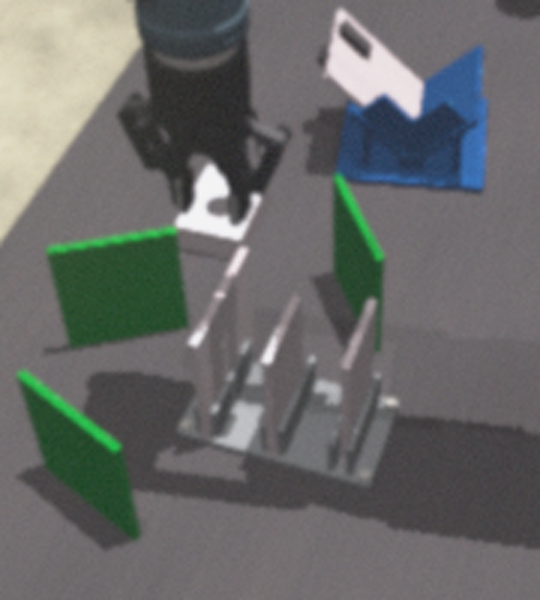

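The gripper sits squarely above the far, wide plate, whose top edge runs from (225,245) to (240,214) in the side picture. I'm descending to grip it.

Call:
step_arm --increments '[[[0.0323, 0, 0.0], [0, 0, 0]], [[0.0323, 0, 0], [0, 0, 0]], [[0.0323, 0, 0], [0, 0, 0]], [[0.0323, 0, 0.0], [0, 0, 0]], [[0, 0, 0], [0, 0, 0]], [[0, 0, 0], [0, 0, 0]]]'

```text
t: 3.58
tool_pos: [0.6348, 0.2206, 0.1236]
tool_rot: [[0.002, 1.0, -0.017], [0.0, -0.017, -1.0], [-1.0, 0.002, -0.0]]
force: [1.3, 0.1, -0.7]
width: 0.449
```

Call:
step_arm --increments '[[[0, 0, 0], [0, 0, 0]], [[0, 0, 0], [0, 0, 0]], [[0, 0, 0], [0, 0, 0]], [[0, 0, 0], [0, 0, 0]], [[0, 0, 0], [0, 0, 0]]]' --fingers 1 --grip_force 60

```text
t: 4.2
tool_pos: [0.6354, 0.2214, 0.1241]
tool_rot: [[0.003, 1.0, -0.016], [0.0, -0.016, -1.0], [-1.0, 0.003, -0.0]]
force: [-0.2, -1.6, 7.0]
width: 0.082
```

Call:
step_arm --increments '[[[-0.01, 0, 0], [0, 0, 0]], [[-0.015, 0, 0], [0, 0, 0]], [[-0.015, 0, 0], [0, 0, 0]], [[-0.015, 0, 0], [0, 0, 0]], [[-0.02, 0, 0], [0, 0, 0]], [[-0.02, 0, 0], [0, 0, 0]], [[-0.03, 0, 0], [0, 0, 0]], [[-0.03, 0, 0], [0, 0, 0]], [[-0.03, 0, 0], [0, 0, 0]], [[0, 0, 0], [0, 0, 0]], [[0, 0, 0], [0, 0, 0]]]'

```text
t: 5.58
tool_pos: [0.6335, 0.2212, 0.306]
tool_rot: [[-0.002, 1.0, -0.016], [-0.0, -0.016, -1.0], [-1.0, -0.002, 0.0]]
force: [-0.7, 0.2, -4.6]
width: 0.085
```

```bash
python3 - <<'E'
from h import *
s=readout.state(); print(s['tool_pos'],s['tool_rot'],s['width'],s['q'],s['force'])
im,d=grab('side','side2'); im2,d2=grab('top','top2')
a=cv2.resize(im[90:330,160:340],None,fx=2.2,fy=2.2,interpolation=cv2.INTER_CUBIC)
b=cv2.resize(im2[110:300,150:310],None,fx=2.2,fy=2.2,interpolation=cv2.INTER_CUBIC)
o=np.zeros((530,760,3),np.uint8); o[:a.shape[0],:a.shape[1]]=a; o[:b.shape[0],400:400+b.shape[1]]=b
cv2.imwrite('pics/crop3.png',o)
E
```

```text
[0.63352982 0.22116116 0.30602854] [[-1.63107873e-03  9.99874642e-01 -1.57492944e-02]
 [-2.58999903e-04 -1.57497372e-02 -9.99875932e-01]
 [-9.99998636e-01 -1.62679730e-03  2.84656497e-04]] 0.08484862036290616 [9.13284928e+00 1.99252232e+01 7.17428467e+01 1.81984893e-04
 8.84265547e+01 1.00352628e+01] [-0.68669325  0.20990956 -4.6425946 ]
```

View pics/crop3.png

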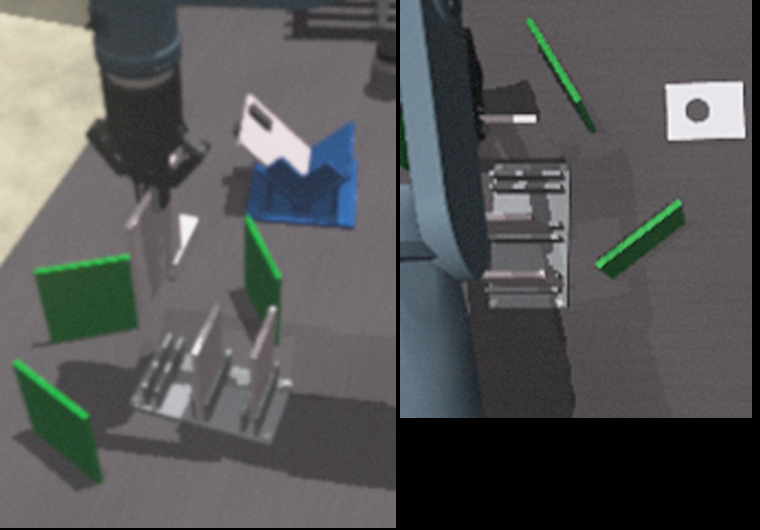

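```bash
cat >> h.py <<'E'
YAW=10.9
_c,_s=np.cos(np.radians(YAW)),np.sin(np.radians(YAW)); EX=np.array([_c,_s,0]);EY=np.array([-_s,_c,0]);EZ=np.array([0,0,1.])
XS=(EX+EZ)/2**.5; ZS=(EZ-EX)/2**.5
SEAT=np.array([.5616,-.1920,.035])+.008*ZS+.004*XS
G=0.114
def tgt(dx=0,dy=0,dz=0,up=0): return SEAT+G*ZS+dx*XS+dy*EY+dz*ZS+np.array([0,0,up])
def rel():  # TCP relative to seated TCP in seat axes
    s=readout.state(); e=s['tool_pos']-tgt(); print('rel mm',(np.array([e@XS,e@EY,e@ZS])*1e3).round(1),'rot err',Ro.from_matrix(Rt(YAW,45).T@s['tool_rot']).as_rotvec(degrees=True).round(2),'F',s['force'].round(1),'Fseat',np.round([s['force']@XS,s['force']@EY,s['force']@ZS],1),'w',round(s['width'],3),'t',s['t'])
E
python3 - <<'E'
from h import *
print(SEAT,tgt(),Rt(YAW,45))
plan(tgt(dy=-.012,up=.14),Rt(YAW,45),14)
E
```

```text
[ 0.5588226  -0.19253484  0.04348528] [ 0.47966674 -0.20777786  0.12409545] [[ 6.94349665e-01  6.94349665e-01  1.89095443e-01]
 [ 1.33710670e-01  1.33710670e-01 -9.81958713e-01]
 [-7.07106781e-01  7.07106781e-01  1.38777878e-17]]
[[[0.003,-0.0103,0.0316],[-0.8,0.33,3.22]],[[0.0022,-0.0109,0.0315],[-0.8,0.33,3.22]],[[0.0014,-0.0114,0.0314],[-0.8,0.33,3.22]],[[0.0005,-0.0119,0.0312],[-0.8,0.33,3.22]],[[-0.0003,-0.0124,0.031],[-0.8,0.33,3.22]],[[-0.0012,-0.0127,0.0309],[-0.8,0.33,3.22]],[[-0.0021,-0.0131,0.0307],[-0.8,0.33,3.22]],[[-0.003,-0.0134,0.0305],[-0.8,0.33,3.22]],[[-0.004,-0.0136,0.0303],[-0.8,0.33,3.22]],[[-0.0049,-0.0138,0.03],[-0.8,0.33,3.22]]]
[[[-0.0058,-0.0139,0.0298],[-0.8,0.33,3.22]],[[-0.0068,-0.0139,0.0296],[-0.8,0.33,3.22]],[[-0.0078,-0.0139,0.0294],[-0.8,0.33,3.22]],[[-0.0087,-0.0139,0.0291],[-0.8,0.33,3.22]]]
```

Call:
step_arm --increments '[[[0.003, -0.0103, 0.0316], [-0.8, 0.33, 3.22]], [[0.0022, -0.0109, 0.0315], [-0.8, 0.33, 3.22]], [[0.0014, -0.0114, 0.0314], [-0.8, 0.33, 3.22]], [[0.0005, -0.0119, 0.0312], [-0.8, 0.33, 3.22]], [[-0.0003, -0.0124, 0.031], [-0.8, 0.33, 3.22]], [[-0.0012, -0.0127, 0.0309], [-0.8, 0.33, 3.22]], [[-0.0021, -0.0131, 0.0307], [-0.8, 0.33, 3.22]]]'

```text
t: 6.55
tool_pos: [0.5571, 0.0003, 0.2845]
tool_rot: [[0.38, 0.921, 0.088], [0.053, 0.073, -0.996], [-0.923, 0.384, -0.021]]
force: [-0.4, -1.1, -3.8]
width: 0.081
```

Call:
step_arm --increments '[[[-0.003, -0.0134, 0.0305], [-0.8, 0.33, 3.22]], [[-0.004, -0.0136, 0.0303], [-0.8, 0.33, 3.22]], [[-0.0049, -0.0138, 0.03], [-0.8, 0.33, 3.22]], [[-0.0058, -0.0139, 0.0298], [-0.8, 0.33, 3.22]], [[-0.0068, -0.0139, 0.0296], [-0.8, 0.33, 3.22]], [[-0.0078, -0.0139, 0.0294], [-0.8, 0.33, 3.22]], [[-0.0087, -0.0139, 0.0291], [-0.8, 0.33, 3.22]], [[0, 0, 0], [0, 0, 0]], [[0, 0, 0], [0, 0, 0]]]'

```text
t: 7.68
tool_pos: [0.4825, -0.219, 0.2645]
tool_rot: [[0.696, 0.693, 0.189], [0.135, 0.132, -0.982], [-0.705, 0.709, -0.001]]
force: [0.1, -0.7, -4.1]
width: 0.081
```

```bash
python3 - <<'E'
from h import *
rel(); print(readout.state()['q'])
plan(tgt(dy=-.010,dx=.015,dz=.015),Rt(YAW,45),6)
im,d=grab('side','side3'); im2,d2=grab('top','top3')
a=cv2.resize(im[60:240,210:370],None,fx=2.9,fy=2.9,interpolation=cv2.INTER_CUBIC)
b=cv2.resize(im2[130:290,300:420],None,fx=2.7,fy=2.7,interpolation=cv2.INTER_CUBIC)
o=np.zeros((530,800,3),np.uint8); o[:a.shape[0],:a.shape[1]]=a; o[:b.shape[0],470:470+b.shape[1]]=b
cv2.imwrite('pics/crop4.png',o)
E
```

```text
rel mm [ 99.8 -11.6  98.8] rot err [0.06 0.03 0.15] F [ 0.1 -0.7 -4.1] Fseat [-3.  -0.7 -2.9] w 0.081 t 7.675
[-63.74594794 -14.31828128 123.34372702  48.46111285  65.99111708
 -93.35820053]
[[[0.0139,-0.0142,-0.0002],[-0.01,-0.01,-0.02]],[[0.0139,-0.0142,-0.0002],[-0.01,-0.01,-0.02]],[[0.0139,-0.0142,-0.0002],[-0.01,-0.01,-0.02]],[[0.014,-0.0141,-0.0002],[-0.01,-0.01,-0.02]],[[0.014,-0.0141,-0.0003],[-0.01,-0.01,-0.02]],[[0.014,-0.0141,-0.0003],[-0.01,-0.01,-0.02]]]
```

View pics/crop4.png

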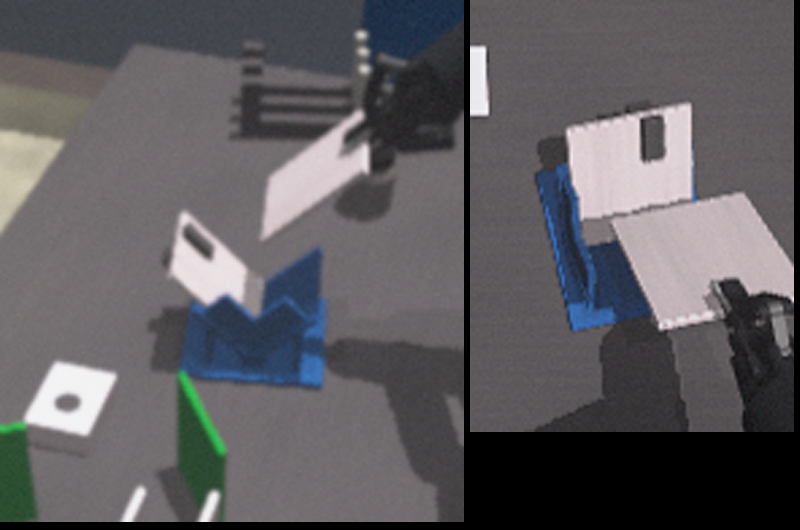

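The plate hangs at 45° over the cradle. In the top picture its lower corners are at about (352.6,212.2) and (401.1,201.5). I'm checking that against the expected pose before lowering.

```bash
python3 - <<'E'
from h import *
s=readout.state(); R=s['tool_rot']; c=s['tool_pos']+R[:,0]*G+.004*R[:,1]
Q=rayz('top',[[352.6,212.2],[401.1,201.5]],c[2]); 
for q in Q: print(q,'along ey from TCP',(q-c)@EY,'ex err',(q-c)@EX)
# stop wall points: cradle coords of top0 cloud
P=cloud('top',np.load('pics/top0.npz')['d'])[160:262,315:405].reshape(-1,3)
O=np.array([.5616,-.192,0]); x=(P-O)@EX; y=(P-O)@EY; h=P[:,2]-.035-abs(x)  # vertical height above slope
m=(x<-.012)&(x>-.05)&(h*.707>.012)&(h*.707<.045)&(y>.03)&(y<.1); print(m.sum()); o=np.argsort(y[m]); print(np.c_[y[m],x[m],h[m]*.707][o].round(4)[::4])
E
```

```text
[ 0.54791033 -0.14563955  0.18774177] along ey from TCP 0.05897583158738415 ex err -0.0063491649090516005
[ 0.57180077 -0.26071343  0.18774177] along ey from TCP -0.05853953353249025 ex err -0.004649678406110212
70
[[ 0.0613 -0.0372  0.0319]
 [ 0.062  -0.0419  0.0266]
 [ 0.0629 -0.0467  0.0219]
 [ 0.0633 -0.0196  0.0358]
 [ 0.064  -0.0137  0.0374]
 [ 0.0649 -0.0164  0.0367]
 [ 0.0653 -0.0313  0.0372]
 [ 0.0667 -0.0342  0.0388]
 [ 0.0671 -0.022   0.0375]
 [ 0.0676 -0.016   0.0379]
 [ 0.0683 -0.0271  0.034 ]
 [ 0.0686 -0.0188  0.0379]
 [ 0.0689 -0.0362  0.0197]
 [ 0.0691 -0.0148  0.0341]
 [ 0.0692 -0.0319  0.0293]
 [ 0.0693 -0.0127  0.0246]
 [ 0.0694 -0.0301  0.02  ]
 [ 0.0695 -0.0194  0.0272]]
```

Call:
step_arm --increments '[[[0.014, -0.0142, 0], [0, 0, 0]], [[0.014, -0.0142, 0], [0, 0, 0]], [[0.014, -0.0142, 0], [0, 0, 0]], [[0.014, -0.0141, 0], [0, 0, 0]], [[0.014, -0.0141, 0], [0, 0, 0]], [[0, 0, 0], [0, 0, 0]], [[0, 0, 0], [0, 0, 0]]]'

```text
t: 8.65
tool_pos: [0.4835, -0.2193, 0.1669]
tool_rot: [[0.698, 0.691, 0.19], [0.134, 0.135, -0.982], [-0.704, 0.71, 0.002]]
force: [-0.6, 0.2, -3.5]
width: 0.081
```

```bash
python3 - <<'E'
from h import *
im2,d2=grab('top','top4'); rel()
s=readout.state(); R=s['tool_rot']; P=cloud('top',d2).reshape(-1,3)
L=(P-s['tool_pos'])@R   # tool frame: x along fingers, y normal, z width(-)
m=(abs(L[:,1]-.004)<.012)&(L[:,0]>.01)&(L[:,0]<.125)&(abs(L[:,2])<.07)
q=L[m]; A=np.c_[q[:,0],q[:,2],np.ones(len(q))]
for _ in range(4):
    k,*_r=np.linalg.lstsq(A,q[:,1],rcond=None); r=q[:,1]-A@k; g=abs(r)<.004; q=q[g];A=A[g]
print('slopes deg',np.degrees(k[:2]),'offset at tcp mm',k[2]*1e3,len(q))
print('x extent',np.percentile(q[:,0],[0,1,99,100]),'z',np.percentile(q[:,2],[0,.5,1,99,99.5,100]))
for zc in (-.04,-.02,0,.02,.04):
    w=q[abs(q[:,2]-zc)<.006]; print(zc,'xmax',w[:,0].max())
E
```

```text
rel mm [ 31.5 -12.4  29.4] rot err [-0.14 -0.06  0.28] F [ 1.  -1.3 -3.7] Fseat [-2.1 -1.4 -3.1] w 0.079 t 8.7
slopes deg [-0.34591339  0.10090708] offset at tcp mm 1.938437881311433 1273
x extent [0.01012338 0.01114791 0.11059966 0.11355156] z [-0.06273008 -0.06211548 -0.06159955  0.05581529  0.05631876  0.0579044 ]
-0.04 xmax 0.1119267909520078
-0.02 xmax 0.10881380672418549
0 xmax 0.11213133252775082
0.02 xmax 0.11125217975331742
0.04 xmax 0.11163697997550821
```

Call:
step_arm --increments '[[[0.007, -0.008, 0], [0, 0, 0]], [[0.007, -0.008, 0], [0, 0, 0]], [[0.006, -0.007, 0], [0, 0, 0]], [[0, 0, 0], [0, 0, 0]], [[0, 0, 0], [0, 0, 0]]]'

```text
t: 9.32
tool_pos: [0.4809, -0.2201, 0.1355]
tool_rot: [[0.697, 0.691, 0.189], [0.134, 0.133, -0.982], [-0.704, 0.71, 0.0]]
force: [-0.7, -0.8, -3.2]
width: 0.084
```

```bash
python3 - <<'E'
from h import *
rel()
E
```

```text
rel mm [  7.3 -12.3   8.9] rot err [-0.   -0.02  0.24] F [-0.7 -0.8 -3.2] Fseat [-2.9 -0.6 -1.7] w 0.084 t 9.325
```

Call:
step_arm --increments '[[[0, -0.0015, 0], [0, 0, 0]], [[0, -0.0015, 0], [0, 0, 0]], [[0, -0.001, 0], [0, 0, 0]], [[0, 0, 0], [0, 0, 0]]]'

```text
t: 9.82
tool_pos: [0.4781, -0.2205, 0.1327]
tool_rot: [[0.697, 0.691, 0.189], [0.134, 0.134, -0.982], [-0.704, 0.71, 0.001]]
force: [-0.1, -0.1, -3.3]
width: 0.078
```

Call:
step_arm --increments '[[[0, -0.001, 0], [0, 0, 0]], [[0, -0.001, 0], [0, 0, 0]], [[0, 0, 0], [0, 0, 0]]]'

```text
t: 10.2
tool_pos: [0.4768, -0.2208, 0.1314]
tool_rot: [[0.698, 0.691, 0.189], [0.134, 0.134, -0.982], [-0.704, 0.71, 0.001]]
force: [0.9, 0.2, -2.6]
width: 0.085
```

```bash
python3 - <<'E'
from h import *
rel()
E
```

```text
rel mm [  1.5 -12.3   8.9] rot err [-0.03 -0.03  0.26] F [ 0.9  0.2 -2.6] Fseat [-1.2  0.  -2.5] w 0.085 t 10.2
```

Call:
step_arm --increments '[[[0, -0.001, 0], [0, 0, 0]], [[0, 0, 0], [0, 0, 0]], [[0, 0, 0], [0, 0, 0]]]'

```text
t: 10.58
tool_pos: [0.4766, -0.221, 0.1312]
tool_rot: [[0.698, 0.69, 0.189], [0.134, 0.134, -0.982], [-0.703, 0.711, 0.001]]
force: [5.0, 2.1, -1.5]
width: 0.076
```

Call:
step_arm --increments '[[[0, -0.001, 0], [0, 0, 0]], [[0, 0, 0], [0, 0, 0]], [[0, 0, 0], [0, 0, 0]]]'

```text
t: 10.95
tool_pos: [0.4764, -0.2211, 0.1311]
tool_rot: [[0.699, 0.689, 0.189], [0.134, 0.134, -0.982], [-0.702, 0.712, 0.001]]
force: [6.5, 2.7, -0.0]
width: 0.084
```

```bash
python3 - <<'E'
from h import *
rel()
print(readout.state()['ft_torque'])
E
```

```text
rel mm [  0.9 -12.4   9. ] rot err [-0.04 -0.02  0.4 ] F [ 6.5  2.7 -0. ] Fseat [ 4.9  1.5 -4.9] w 0.084 t 10.95
[ 0.19866007 -0.82278614  0.068738  ]
```

Call:
step_arm --increments '[[[0, 0.0015, 0], [0, 0, 0.2]], [[0.003, 0, 0], [0, 0, 0]], [[0.003, 0, 0], [0, 0, 0]], [[0, 0, 0], [0, 0, 0]], [[0, 0, 0], [0, 0, 0]]]'

```text
t: 11.58
tool_pos: [0.4809, -0.2204, 0.1269]
tool_rot: [[0.7, 0.689, 0.189], [0.134, 0.133, -0.982], [-0.701, 0.713, 0.001]]
force: [7.0, 0.2, -1.6]
width: 0.08
```

Call:
step_arm --increments '[[[0.001, 0, 0], [0, 0, 0]], [[0, 0, 0], [0, 0, 0]], [[0, 0, 0], [0, 0, 0]]]'

```text
t: 11.95
tool_pos: [0.4815, -0.2202, 0.1262]
tool_rot: [[0.7, 0.689, 0.189], [0.134, 0.133, -0.982], [-0.701, 0.713, 0.001]]
force: [5.3, 0.7, -1.2]
width: 0.081
```

```bash
python3 - <<'E'
from h import *
rel()
E
```

```text
rel mm [  1.2 -12.6   1.9] rot err [-0.03 -0.06  0.46] F [ 5.3  0.7 -1.2] Fseat [ 2.9 -0.3 -4.6] w 0.081 t 11.95
```

Call:
step_arm --increments '[[[0.001, 0.0005, 0], [0, 0, 0]], [[0, 0, 0], [0, 0, 0]], [[0, 0, 0], [0, 0, 0]]]'

```text
t: 12.32
tool_pos: [0.4823, -0.2198, 0.1256]
tool_rot: [[0.7, 0.689, 0.189], [0.134, 0.133, -0.982], [-0.702, 0.712, 0.001]]
force: [4.2, -0.8, -1.6]
width: 0.081
```

Call:
step_arm --increments '[[[0.001, 0, 0], [0, 0, 0]], [[0, 0, 0], [0, 0, 0]], [[0, 0, 0], [0, 0, 0]]]'

```text
t: 12.7
tool_pos: [0.483, -0.2195, 0.1249]
tool_rot: [[0.7, 0.689, 0.189], [0.134, 0.133, -0.982], [-0.702, 0.712, 0.001]]
force: [3.4, -0.5, -1.1]
width: 0.082
```

Call:
step_arm --increments '[[[0.001, 0, 0], [0, 0, 0]], [[0, 0, 0], [0, 0, 0]], [[0, 0, 0], [0, 0, 0]]]'

```text
t: 13.08
tool_pos: [0.4837, -0.2196, 0.1242]
tool_rot: [[0.7, 0.689, 0.189], [0.134, 0.133, -0.982], [-0.702, 0.712, 0.001]]
force: [0.9, -1.2, -0.4]
width: 0.082
```

```bash
python3 - <<'E'
from h import *
rel()
E
```

```text
rel mm [  1.3 -12.3  -1.1] rot err [-0.03 -0.04  0.43] F [ 0.9 -1.2 -0.4] Fseat [ 0.2 -1.4 -0.8] w 0.082 t 13.075
```

Call:
step_arm --increments '[[[0.001, 0, 0], [0, 0, 0]], [[0, 0, 0], [0, 0, 0]], [[0, 0, 0], [0, 0, 0]]]'

```text
t: 13.45
tool_pos: [0.4842, -0.2201, 0.1242]
tool_rot: [[0.7, 0.689, 0.189], [0.133, 0.134, -0.982], [-0.702, 0.712, 0.002]]
force: [-13.4, -2.1, 11.9]
width: 0.081
```

Call:
step_arm --increments '[[[0.001, 0, 0], [0, 0, 0]], [[0, 0, 0], [0, 0, 0]], [[0, 0, 0], [0, 0, 0]]]'

```text
t: 13.82
tool_pos: [0.4845, -0.2202, 0.1244]
tool_rot: [[0.7, 0.688, 0.19], [0.134, 0.136, -0.982], [-0.701, 0.713, 0.003]]
force: [-36.0, 0.9, 30.5]
width: 0.083
```

```bash
python3 - <<'E'
from h import *
rel()
E
```

```text
rel mm [  1.9 -13.1  -1.5] rot err [-0.17 -0.07  0.46] F [-36.    0.9  30.5] Fseat [-3.3  7.6 46.4] w 0.083 t 13.825
```

Call:
step_arm --increments '[[[-0.0017, 0, 0], [0, 0, 0]], [[0, 0, -0.002], [0, 0, 0]], [[0, 0, -0.002], [0, 0, 0]], [[0, 0, -0.002], [0, 0, 0]], [[0, 0, 0], [0, 0, 0]], [[0, 0, 0], [0, 0, 0]]]'

```text
t: 14.58
tool_pos: [0.4829, -0.2157, 0.1245]
tool_rot: [[0.7, 0.689, 0.187], [0.13, 0.134, -0.982], [-0.702, 0.712, 0.004]]
force: [-6.4, -6.5, 4.5]
width: 0.081
```

```bash
python3 - <<'E'
from h import *
rel()
E
```

```text
rel mm [ 1.5 -8.4 -0.9] rot err [-0.07 -0.28  0.4 ] F [-6.4 -6.5  4.5] Fseat [-2.2 -5.2  8.5] w 0.081 t 14.575
```

Call:
step_arm --increments '[[[-0.0008, 0.0003, 0], [0, 0, 0]], [[0, 0, -0.002], [0, 0, 0]], [[0, 0, 0], [0, 0, 0]], [[0, 0, 0], [0, 0, 0]]]'

```text
t: 15.08
tool_pos: [0.4819, -0.2107, 0.1244]
tool_rot: [[0.699, 0.689, 0.19], [0.136, 0.133, -0.982], [-0.702, 0.712, -0.001]]
force: [3.0, 0.3, -1.7]
width: 0.082
```

```bash
python3 - <<'E'
from h import *
rel()
E
```

```text
rel mm [ 1.4 -3.3 -1. ] rot err [-0.02  0.07  0.43] F [ 3.   0.3 -1.7] Fseat [ 0.9 -0.3 -3.3] w 0.082 t 15.075
```

Call:
step_arm --increments '[[[0, 0, -0.001], [0, 0, 0]], [[0, 0, 0], [0, 0, 0]], [[0, 0, 0], [0, 0, 0]]]'

```text
t: 15.45
tool_pos: [0.4817, -0.2103, 0.1246]
tool_rot: [[0.699, 0.689, 0.189], [0.135, 0.133, -0.982], [-0.702, 0.712, 0.0]]
force: [0.5, 1.2, -3.3]
width: 0.079
```

Call:
step_arm --increments '[[[0, 0, -0.001], [0, 0, 0]], [[0, 0, 0], [0, 0, 0]], [[0, 0, 0], [0, 0, 0]]]'

```text
t: 15.82
tool_pos: [0.4816, -0.2096, 0.1247]
tool_rot: [[0.7, 0.689, 0.189], [0.134, 0.133, -0.982], [-0.702, 0.712, 0.001]]
force: [0.2, 0.4, -3.2]
width: 0.083
```

```bash
python3 - <<'E'
from h import *
rel()
E
```

```text
rel mm [ 1.5 -2.1 -0.7] rot err [-0.03 -0.02  0.43] F [ 0.2  0.4 -3.2] Fseat [-2.1  0.3 -2.5] w 0.083 t 15.825
```

Call:
step_arm --increments '[[[0, 0, -0.001], [0, 0, 0]], [[0, 0, 0], [0, 0, 0]], [[0, 0, 0], [0, 0, 0]]]'

```text
t: 16.2
tool_pos: [0.4814, -0.2085, 0.1247]
tool_rot: [[0.7, 0.689, 0.189], [0.135, 0.133, -0.982], [-0.702, 0.712, 0.0]]
force: [0.2, -0.4, -4.3]
width: 0.078
```

Call:
step_arm --increments '[[[0, 0, -0.001], [0, 0, 0]], [[0, 0, 0], [0, 0, 0]], [[0, 0, 0], [0, 0, 0]]]'

```text
t: 16.58
tool_pos: [0.4813, -0.2082, 0.1249]
tool_rot: [[0.7, 0.689, 0.188], [0.133, 0.133, -0.982], [-0.702, 0.712, 0.002]]
force: [-0.3, -2.8, -4.4]
width: 0.076
```

Call:
step_arm --increments '[[[0, 0, -0.001], [0, 0, 0]], [[0, 0, 0], [0, 0, 0]], [[0, 0, 0], [0, 0, 0]]]'

```text
t: 16.95
tool_pos: [0.4812, -0.208, 0.1252]
tool_rot: [[0.7, 0.689, 0.188], [0.132, 0.134, -0.982], [-0.702, 0.712, 0.003]]
force: [-0.9, -4.9, -4.0]
width: 0.079
```

```bash
python3 - <<'E'
from h import *
rel()
E
```

```text
rel mm [ 1.8 -0.5 -0.3] rot err [-0.05 -0.18  0.43] F [-0.9 -4.9 -4. ] Fseat [-4.1 -4.6 -1.5] w 0.079 t 16.95
```

Call:
step_arm --increments '[[[0.0006, -0.0006, 0], [0, 0, 0]], [[0, 0, 0], [0, 0, 0]], [[0, 0, 0], [0, 0, 0]]]'

```text
t: 17.32
tool_pos: [0.4815, -0.2081, 0.1246]
tool_rot: [[0.701, 0.689, 0.187], [0.132, 0.133, -0.982], [-0.701, 0.713, 0.003]]
force: [-0.4, -4.7, -2.8]
width: 0.084
```

Call:
step_arm --increments '[[[0.0005, -0.0005, 0], [0, 0, 0]], [[0, 0, 0], [0, 0, 0]], [[0, 0, 0], [0, 0, 0]]]'

```text
t: 17.7
tool_pos: [0.4816, -0.2082, 0.1244]
tool_rot: [[0.701, 0.688, 0.188], [0.132, 0.134, -0.982], [-0.701, 0.713, 0.003]]
force: [-5.4, -5.1, 2.8]
width: 0.08
```

```bash
python3 - <<'E'
from h import *
rel(); print(readout.state()['ft_torque'])
im2,d2=grab('top','top5'); im,d=grab('side','side5')
a=cv2.resize(im[90:240,240:370],None,fx=3.4,fy=3.4,interpolation=cv2.INTER_CUBIC)
b=cv2.resize(im2[150:280,310:410],None,fx=3.5,fy=3.5,interpolation=cv2.INTER_CUBIC)
o=np.zeros((520,800,3),np.uint8); o[:a.shape[0],:a.shape[1]]=a; o[:b.shape[0],447:447+b.shape[1]]=b
cv2.imwrite('pics/crop5.png',o)
s=readout.state(); R=s['tool_rot']; P=cloud('top',d2).reshape(-1,3); L=(P-s['tool_pos'])@R
m=(abs(L[:,1]-.003)<.012)&(L[:,0]>.02)&(L[:,0]<.10)&(abs(L[:,2])<.055)
q=L[m]; A=np.c_[q[:,0],q[:,2],np.ones(len(q))]
for _ in range(4):
    k,*_r=np.linalg.lstsq(A,q[:,1],rcond=None); r=q[:,1]-A@k; g=abs(r)<.004; q=q[g];A=A[g]
print('slopes vs tool deg',np.degrees(k[:2]),'off mm',k[2]*1e3,len(q))
n=R@np.array([-k[0],1,-k[1]]); print('plate normal',n/np.linalg.norm(n),'slope normal meas earlier [.698 .135 .703]')
E
```

```text
rel mm [ 1.5 -0.8 -1.1] rot err [-0.07 -0.18  0.5 ] F [-5.4 -5.1  2.8] Fseat [-2.4 -4.   6.4] w 0.08 t 17.7
[-0.64892547  0.7325853  -0.45973995]
slopes vs tool deg [-0.47170206  0.01434419] off mm 2.1661178113402753 844
plate normal [0.693681   0.13519536 0.70748066] slope normal meas earlier [.698 .135 .703]
```

View pics/crop5.png

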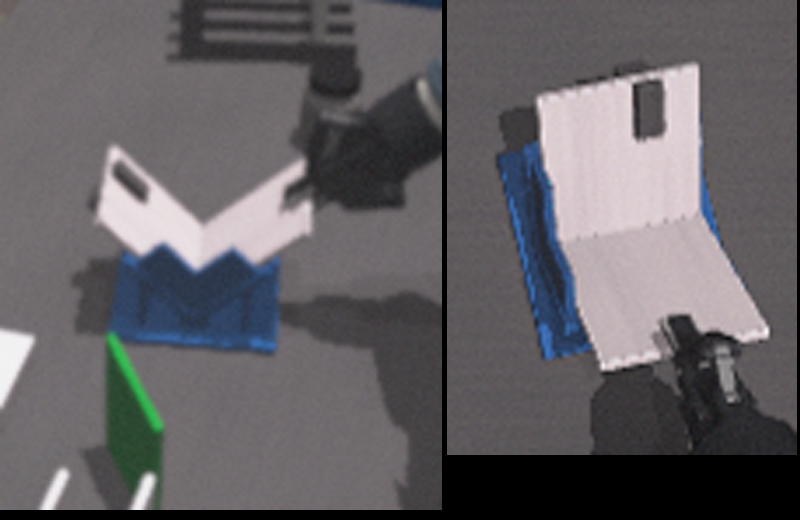

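The plate lies in the cradle beside the stop and against the clamped plate; the lower edges meet near (555,240) in the crop. I'm pressing it lightly onto the slope, then releasing.

Call:
step_arm --increments '[[[0, -0.0008, 0], [0, 0, 0]], [[0, -0.0006, 0], [0, 0, 0]], [[0, 0, 0], [0, 0, 0]], [[0, 0, 0], [0, 0, 0]]]'

```text
t: 18.3
tool_pos: [0.4814, -0.2083, 0.1242]
tool_rot: [[0.702, 0.686, 0.188], [0.132, 0.134, -0.982], [-0.699, 0.715, 0.003]]
force: [1.0, -3.6, 6.6]
width: 0.081
```

```bash
python3 - <<'E'
from h import *
rel()
E
```

```text
rel mm [ 1.3 -0.8 -1.1] rot err [-0.09 -0.16  0.63] F [ 1.  -3.6  6.6] Fseat [ 4.9 -3.7  4.5] w 0.081 t 18.3
```

Call:
step_arm --increments '[[[0, 0, 0], [0, 0, 0]], [[0, 0, 0], [0, 0, 0]], [[0, 0, 0], [0, 0, 0]], [[0, 0, 0], [0, 0, 0]]]' --fingers 0.55

```text
t: 18.8
tool_pos: [0.4801, -0.2065, 0.122]
tool_rot: [[0.7, 0.689, 0.189], [0.135, 0.133, -0.982], [-0.702, 0.712, 0.0]]
force: [1.3, -0.4, -0.2]
width: 0.225
```

```bash
python3 - <<'E'
from h import *
rel(); grab('top','top6')
E
```

```text
rel mm [-1.   1.2 -1.9] rot err [-0.02  0.01  0.43] F [ 1.3 -0.4 -0.2] Fseat [ 0.7 -0.6 -1. ] w 0.225 t 18.8
```

Call:
step_arm --increments '[[[0, 0, 0], [0, 0, 0]], [[0, 0, 0], [0, 0, 0]], [[-0.005, 0, 0], [0, 0, 0]], [[-0.01, 0, 0], [0, 0, 0]], [[-0.015, 0, 0], [0, 0, 0]], [[-0.02, 0, 0], [0, 0, 0]], [[-0.02, 0, 0], [0, 0, 0]], [[-0.02, 0, 0], [0, 0, 0]], [[0, 0, 0], [0, 0, 0]]]' --fingers 0.2

```text
t: 19.98
tool_pos: [0.4168, -0.2204, 0.1866]
tool_rot: [[0.701, 0.689, 0.187], [0.131, 0.134, -0.982], [-0.702, 0.713, 0.004]]
force: [0.3, -0.4, -0.8]
width: 0.399
```

```bash
python3 - <<'E'
from h import *
rel(); im2,d2=grab('top','top7'); im,d=grab('side','side7')
a=cv2.resize(im[90:300,200:370],None,fx=2.5,fy=2.5,interpolation=cv2.INTER_CUBIC)
b=cv2.resize(im2[150:270,310:400],None,fx=4,fy=4,interpolation=cv2.INTER_CUBIC)
o=np.zeros((530,790,3),np.uint8); o[:a.shape[0],:a.shape[1]]=a; o[:b.shape[0],430:790]=b
cv2.imwrite('pics/crop6.png',o)
P=cloud('top',d2).reshape(-1,3); L=(P-SEAT)@np.c_[XS,EY,ZS]
m=(abs(L[:,0]-.003)<.010)&(L[:,2]>.01)&(L[:,2]<.145)&(abs(L[:,1])<.07)
q=L[m]; A=np.c_[q[:,1],q[:,2],np.ones(len(q))]
for _ in range(4):
    k,*_r=np.linalg.lstsq(A,q[:,0],rcond=None); r=q[:,0]-A@k; g=abs(r)<.004; q=q[g];A=A[g]
n=XS-k[0]*EY-k[1]*ZS; n/=np.linalg.norm(n)
print('tilt deg (y,z)',np.degrees(k[:2]),'top-face offset mm',k[2]*1e3,'n',n,'ang to slope fit',np.degrees(np.arccos(n@np.array([.6983,.1354,.7029])/np.linalg.norm([.6983,.1354,.7029]))))
print('y ext',np.percentile(q[:,1],[.5,99.5]),'z ext',np.percentile(q[:,2],[.5,99.5]))
E
```

```text
rel mm [-1.1 -0.5 89.6] rot err [-0.08 -0.25  0.45] F [ 0.3 -0.4 -0.8] Fseat [-0.4 -0.5 -0.7] w 0.399 t 19.975
tilt deg (y,z) [-0.18829201 -0.64854973] top-face offset mm 4.488999707445986 n [0.68582103 0.13541478 0.71506109] ang to slope fit 0.9983628003968238
y ext [-0.05779917  0.06850552] z ext [0.01071768 0.14210253]
```

View pics/crop6.png

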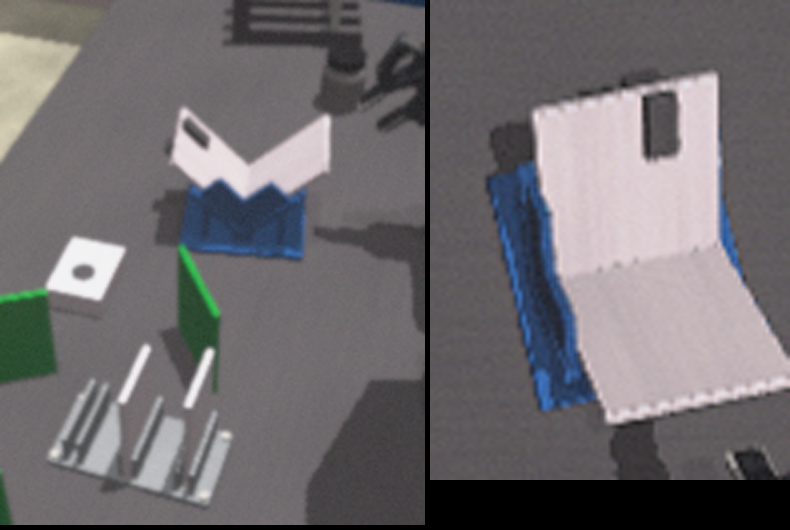

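```bash
python3 - <<'E'
from h import *
B=np.c_[XS,EY,ZS]
d7=np.mean([capture('top')[1] for _ in range(6)],0)
f=lambda d:((cloud('top',d)-SEAT)@B)
L0=f(np.load('pics/top0.npz')['d']); L7=f(d7); L6=f(np.load('pics/top6.npz')['d'])
for nm,L in (('slope',L0),('plate_now',L7),('plate_at_release',L6)):
  out=[]
  for z in np.arange(.005,.14,.015):
    r=[]
    for y in (-.035,0,.035):
      m=(abs(L[...,2]-z)<.0075)&(abs(L[...,1]-y)<.015)&(abs(L[...,0])<.02); r.append(round(float(np.median(L[...,0][m])*1e3),1) if m.sum()>5 else None)
    out.append((round(z,3),*r))
  print(nm,out)
# side-edge: plate +y extent vs stop
rel()
E
```

```text
slope [(np.float64(0.005), 1.8, 2.9, 2.7), (np.float64(0.02), -4.6, -4.4, -4.5), (np.float64(0.035), -4.3, -4.9, -4.4), (np.float64(0.05), -4.4, -4.5, -4.3), (np.float64(0.065), -4.2, -4.6, -4.5), (np.float64(0.08), -4.7, -4.5, -4.8), (np.float64(0.095), -6.8, -6.0, -6.6), (np.float64(0.11), None, None, None), (np.float64(0.125), None, None, None), (np.float64(0.14), None, None, None)]
plate_now [(np.float64(0.005), 6.8, 6.2, 7.7), (np.float64(0.02), 4.2, 4.0, 4.0), (np.float64(0.035), 4.1, 3.9, 4.1), (np.float64(0.05), 3.9, 3.8, 3.9), (np.float64(0.065), 3.9, 3.7, 3.5), (np.float64(0.08), 3.8, 3.6, 3.5), (np.float64(0.095), 3.8, 3.6, 3.4), (np.float64(0.11), 3.6, 3.5, 3.3), (np.float64(0.125), 3.4, 3.4, 3.3), (np.float64(0.14), 2.3, 2.5, 2.5)]
plate_at_release [(np.float64(0.005), 7.7, 7.7, 7.6), (np.float64(0.02), 4.4, 3.9, 4.0), (np.float64(0.035), 3.9, 4.7, 3.9), (np.float64(0.05), 4.2, 3.9, 3.8), (np.float64(0.065), 3.9, 3.9, 3.7), (np.float64(0.08), 4.0, 3.9, 3.8), (np.float64(0.095), 3.7, 3.7, 3.5), (np.float64(0.11), 3.5, 3.6, 3.3), (np.float64(0.125), 3.7, 13.5, 3.4), (np.float64(0.14), 2.9, 6.8, 1.9)]
rel mm [-1.7  1.3 87.8] rot err [-0.01  0.05  0.43] F [ 0.2  0.1 -0.1] Fseat [ 0.   0.1 -0.2] w 0.398 t 20.375
```

```bash
python3 -c "
from station import manip; print(manip.job_done())"
```

```text
the job is handed in; nothing more can be done
None
```

I slid the wide plate, which stood in the far slot, straight up out of the rack and laid it on the free slope of the cradle. I kept hold of it until it was resting there, then let go, backed the gripper clear and handed the job in at about 20 s.

**Seating by touch:** I lowered it until it touched the slope, then moved it against the clamped plate and then the end stop. The strongest contact was about 48 N at the wrist, against the clamped plate; I backed off straight away.

**Last checks:**
- **Flat on the slope:** depth readings put the plate's top face about 8.0–8.7 mm above the bare slope all along it, which fits an 8 mm plate lying flat. A separate plane fit was about 1° off the slope. I took that as camera error, since the direct comparison showed no gap.
- **Lower edge:** the last picture shows it meeting the clamped plate.
- **End stop:** I judged this by touch, with about 5 N of contact before release. I did not measure the gap separately afterwards.
- **Everything else:** both narrow plates are still standing in their slots. The arm never went near the block, hammer or jar, though I did not check them again at the end. The gripper was well clear of the plate with no force on it.

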